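# Set the purge gas to full and start it

### The arm

A 7-joint arm with a two-finger parallel gripper is mounted at the origin on the work surface. World frame = base frame: x ahead of the robot, y to its left, z up, the work surface at z = 0. Lengths are in mm, angles in rad, forces in N, time in s.
With the tool pointing down it reaches from about 400 to 875 mm from the base axis. Payload 4.4 kg.
Tool frame: the origin (TCP) lies midway between the tips of the shut fingers; the grasp point (between the pads) lies 19 mm behind it (ctrl.grip_point_offset is the distance from the TCP to the grasp point, in mm); z points along the fingers, x is the direction in which the jaws open and shut, and the axes are right-handed (so a half turn about z gives the same grasp; the last joint's range is limited). The gripper opens to 85 mm and grips with 20 to 120 N. Pads are 22 mm wide; open, the fingers measure 114 mm over their backs; the gripper's body (76 mm by 85 mm) begins 54 mm behind the grasp point. The pads swing forward as they close: fully open they stand 13 mm farther back than shut.
Start: joints at [-1.202, 0.628, 0.038, 1.517, -0.027, 0.996, -0.02], TCP at [273.778, 589.545, 231.313] pointing down, gripper open.
Joint ranges: [-3.06, 3.06], [-0.37, 2.12], [-1.25, 1.32], [0.18, 2.47], [-1.1, 4.24], [0.23, 1.98], [-2.94, 2.94]. Speed limits (rad/s): [2.57, 2.57, 3.14, 3.14, 3.14, 3.14, 3.14].

### API

Orientations are given as [roll, pitch, yaw] about the fixed x, y, z axes, in that order (R = Rz(yaw) Ry(pitch) Rx(roll)).
In Python, from cell import ctrl, viewer gives the robot as it stands.
- The arm moves only by the tool apply_moves, never from a script. Its argument "series" is a list that holds one entry, the list of rows, each a list of 6 numbers: the shift along the tool's x, y, z normalised to -1 to 1, where 1 is 50 mm, then the turn, a rotation vector about the tool's x, y, z normalised to -1 to 1, where 1 is 6 degrees. In form: [[[tx, ty, tz, rx, ry, rz], ...]]. A call has exactly 5 rows; each row shifts and turns the commanded pose from where the row before left it, along the tool's axes as they then stand; what a row does not reach is not made up. A row lasts 1/8 s, in which the tool goes at most 62.5 mm and 10.7 degrees, less where a joint would pass 70% of its speed; a pose out of reach is approached as far as the arm can. A call with a number of a shift or a turn outside -1 to 1 is refused whole. A call with a gripper value outside its range is refused whole. "claw" is the gripper command: -1 is shut, 1 is fully open, values between are in proportion, set as the call begins (left out, the last holds). The fingers move at their own pace and stop on an object; the grip force is fixed at half the most. Time passes only in rows, so rows that do not move let the fingers close, or fill a call up. It gives the time, the measured TCP pose, the force and the opening at its end, in the units of the state.
- ctrl.read_state(): the state, without advancing time (a new reading comes with each control period).
- viewer.get_image(name): name is "scene" or "top" or "wrist"; returns the picture (384x512x3 uint8, blue, green, red); there is no depth.
- viewer.camera_info(name): a dict with "K" (3x3 intrinsics, pixels), "R" (3x3) and "t" (3): a world point X has camera coordinates R X + t. Camera axes: x right, y down, z forward; pixel columns grow to the right and rows downward; lengths in mm; the calibration is good to about 2 mm. A picture is of the moment at which its call begins: read the wrist's pose just before it. camera_info takes no time and is no camera call; for the wrist camera it gives the pose at the moment of the call.
- ctrl.finish_job(): hands the job in, once; it reports no verdict.
Trained networks look in the newest picture that a camera, given by its name, has taken for a name from the list of things; names that differ only in an ending like _2 or _b are one class to them, and where a whole thing is asked for, a point or a joint stands for the part that bears it (a point fixed in the world has none). Each returns a list of dicts, best first, with "score" (0 to 1); they miss things now and then, are a little off and sometimes report something else, mostly with a low value. They report only what shows in the picture. A call takes as long as a camera call.
- viewer.find_in(camera, label): "location" ([column, row] as shares, 0 to 1, of the picture: columns of its width, rows of its height, amid what is visible of it).
The state is a dict: "clock": time; "qpos": joint angles; "qd": joint speeds; "tau": joint torques, N m; "eef_pos": TCP position; "tool_rot": TCP orientation; "force": force on the tool from outside, world axes, zero at the start; "torque": the same for the moment, N m; "width": finger opening in mm.
Only numpy, scipy, OpenCV 4.12 (cv2) and the standard library are available. Lean on these libraries where they do the work, as an engineer would, in place of code of your own. Each camera call takes 0.05 s, during which the arm holds its last target. There are 200 camera calls.

### The job

Two gas boxes stand on the welding bench. On the one whose lever has a flat bar head (not the ball), push the lever with your fingertips, without taking hold of it, past its first notch all the way to its second and last stop, then press that box's push button right down and let go. Leave the ball-headed lever, its button and the loose things around alone.

Things in the scene. Friction and masses are not known exactly. Their poses are not given: they have to be found in the camera images.
- purge_unit: grey gas box with the bar-headed lever, fixed to the bench, 170 (x) by 190 (y) by 70 mm high; origin under its centre, z up. Lever slot along y, with 3 steel marks, longer towards full; flat brass gauge (48 mm wide, 10 high) at (52, -60) mm, shut end; button at (-60, 60) mm, full end; brass hose stubs 22 mm out of its +x face. Which box stands left varies
- purge_lever (a joint): travel of the bar-headed lever in m along its box's +y: 0 shut (start), 0.035 first notch, 0.070 second notch at the end stop (full). A detent holds it in each: about 7 N pushes it out, it resists until 17 mm beyond, then snaps on towards the next by itself and stays there when let go
- purge_lever_top (a point): centre of the top of the bar-headed lever, axes as its box; at travel t at (5, -35 + t, 124) mm in the box's frame. The black head is a bar 44 mm long (box x), 16 mm thick (box y, the way it slides), 96 to 124 mm above the bench, on a 10 mm steel stem; the box top is at 70 mm. Taking the head between the fingers counts as taking hold
- purge_button (a joint): travel of the bar-lever box's push button in m: 0 = out, 0.006 = fully down (about 5 N; springs back)
- purge_button_top (a point): centre of the top of that button, 92 mm above the bench when out; a black disc 28 mm across that stands 10 mm out of a steel collar 44 mm across and 12 mm high
- torch_unit: the other gas box, the same in size, layout and axes but with a ball-headed lever; fixed to the bench; to be left alone
- torch_lever (a joint): travel of the ball-headed lever (black ball 32 mm across, centre 108 mm above the bench, at (5, -35 + travel) mm in its box's frame), in m, shut at 0; leave it
- torch_button (a joint): travel of the ball-lever box's button in m, at (-60, 60) mm on that box; leave it
- gas_cup: loose brown ceramic gas cup, a tube 26 mm across and 40 mm high, standing on top of the bar-lever box; origin at the centre of its underside; leave it
- drink_can: loose aluminium can, 66 mm across, 120 mm high, standing on the bench; origin at the centre of its underside; leave it
- bb_shell: loose steel bottom-bracket shell, a tube 42 mm across and 70 mm high standing on the bench beyond the boxes; origin at the centre of its underside; leave it
- wrench: loose steel wrench 180 mm long lying on the bench; leave it

How it is judged (in metres and radians):
On the way, in this order (a step that is already met when the one before it is completed fails the run):
1. the bar-headed lever is at its second stop (value of joint purge_lever above 0.064 m), for 0.2 s.
2. its box's button is pressed down (value of joint purge_button above 0.004 m), for 0.05 s.
At the end, for the whole second after the job is handed in: the bar-headed lever rests within 6 mm of its second stop, its button is out again, the ball-headed lever is still shut (within 10 mm), and the loose things are within 20 mm of where they stood (value of joint purge_lever above 0.064 m and value of joint each of purge_button, torch_button below 0.002 m and value of joint torch_lever below 0.01 m and distance of each of gas_cup, drink_can, bb_shell, wrench from where it was at the start of the episode below 0.02 m); the robot touches nothing.
It fails at once if the bar head is taken between the fingers (contact force between the fingers and purge_unit above 1 N and x of the grasp point in the frame of purge_lever_top between -0.025 and 0.025 m and y of the grasp point in the frame of purge_lever_top between -0.007 and 0.007 m and z of the grasp point in the frame of purge_lever_top between -0.04 and 0.012 m).
It fails at once if the button is pressed before the lever is at its second stop (value of joint purge_button above 0.004 m and value of joint purge_lever below 0.06 m).
It fails at once if the ball-headed lever is moved (value of joint torch_lever above 0.012 m).
It fails at once if the other box's button is pressed (value of joint torch_button above 0.004 m).
It fails at once if a loose thing is lifted, carried or knocked away (distance of any of gas_cup, drink_can, bb_shell, wrench from where it was at the start of the episode above 0.03 m).
It also fails if it takes over 45 s, if anything falls off the work surface, if the arm or the gripper's body presses on something with over 40 N, if the wrist force passes 120 N, or if a joint passes its speed limit or range.

## Working session

There is one attempt and no reset: what is moved stays moved. The work goes in short steps, Python scripts to look and compute and a tool call to move; the robot and the scene stay as the last step left them, time stands still between calls to the robot, and variables do not carry over. Pictures are saved under pics/ and viewed, about 8 in all and at most 12, crops included, and the job is handed in when it is done.

Besides the shell and the picture viewer there is one more tool, called after "Call:" by a JSON object that holds its "name" and its "arguments". apply_moves: Moves the arm, as the interface text tells. Scaled input: -1 to 1 covers 50 mm each way for a shift and 6 degrees each way for a turn. Its arguments: {"type":"object","properties":{"series":{"type":"array","items":{"type":"array","items":{"type":"array","items":{"type":"number"}}}},"claw":{"type":"number"}},"required":["series"]}

```bash
mkdir -p pics; ls; python3 - <<'E'
from cell import ctrl, viewer
import cv2
print(ctrl.read_state())
for n in ("scene","top"):
    cv2.imwrite(f"pics/{n}0.png",viewer.get_image(n)); c=viewer.camera_info(n); print(n,c)
    for l in ["purge_unit","purge_lever_top","purge_button_top","torch_unit","gas_cup","drink_can","bb_shell","wrench"]:
        print(l,[(round(d["score"],2),[round(d["location"][0]*512),round(d["location"][1]*384)]) for d in viewer.find_in(n,l)[:3]])
E
```

```text
pics
{'clock': 0.0, 'qpos': array([-1.20179459,  0.629335  ,  0.03842267,  1.51837847, -0.02697989,
        0.99626143, -0.01998686]), 'qd': array([-9.55216781e-04, -1.56253680e-03, -7.17345131e-04, -2.22257598e-05,
       -3.10257915e-04, -1.10603541e-03, -8.03197521e-04]), 'tau': array([-1.38561732e-03, -5.63393712e+01,  1.22597516e+00, -1.93444902e+01,
        1.11124539e-02,  1.06190558e-02, -4.02865837e-06]), 'eef_pos': array([273.50869894, 588.97446754, 230.39258236]), 'tool_rot': array([3.14156310e+00, 1.86451214e-03, 1.13603401e+00]), 'force': array([-0.07162868,  0.14583866, -0.66296144]), 'torque': array([ 0.02798358, -0.00388804,  0.03754831]), 'width': 85.38690195812055}
scene {'K': array([[440.58463549,   0.        , 255.54573212],
       [  0.        , 440.58463549, 192.90341425],
       [  0.        ,   0.        ,   1.        ]]), 'R': array([[ 0.47865931,  0.87780719, -0.018434  ],
       [ 0.48814193, -0.28351294, -0.82543193],
       [-0.72979635,  0.38610226, -0.56420061]]), 't': array([-299.9391817 , -204.27628495, 1784.77561745])}
purge_unit []
purge_lever_top [
[... 162 characters left out ...]
44, [221, 215])]
drink_can []
bb_shell [(0.6, [282, 232])]
wrench [(0.91, [93, 270])]
top {'K': array([[434.39770833,   0.        , 248.9457101 ],
       [  0.        , 434.39770833, 188.5100506 ],
       [  0.        ,   0.        ,   1.        ]]), 'R': array([[ 0.00733559, -0.99996916,  0.00280503],
       [-0.99696513, -0.00753091, -0.07748425],
       [ 0.07750298, -0.00222813, -0.99698963]]), 't': array([   5.19539612,  576.22498403, 1570.32014737])}
purge_unit [(0.9, [289, 197])]
purge_lever_top [(0.51, [302, 197])]
purge_button_top [(0.47, [270, 202])]
torch_unit [(0.76, [214, 183])]
gas_cup []
drink_can [(0.88, [129, 212]), (0.23, [282, 171])]
bb_shell [(0.43, [247, 148])]
wrench []
```

```bash
python3 - <<'E'
import cv2
a=cv2.imread("pics/top0.png")[110:270,90:350]; cv2.imwrite("pics/t1.png",cv2.resize(a,None,fx=3,fy=3,interpolation=cv2.INTER_CUBIC))
a=cv2.imread("pics/scene0.png")[120:300,70:336]; cv2.imwrite("pics/s1.png",cv2.resize(a,None,fx=3,fy=3,interpolation=cv2.INTER_CUBIC))
E
```

```text
(no output)
```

View pics/t1.png

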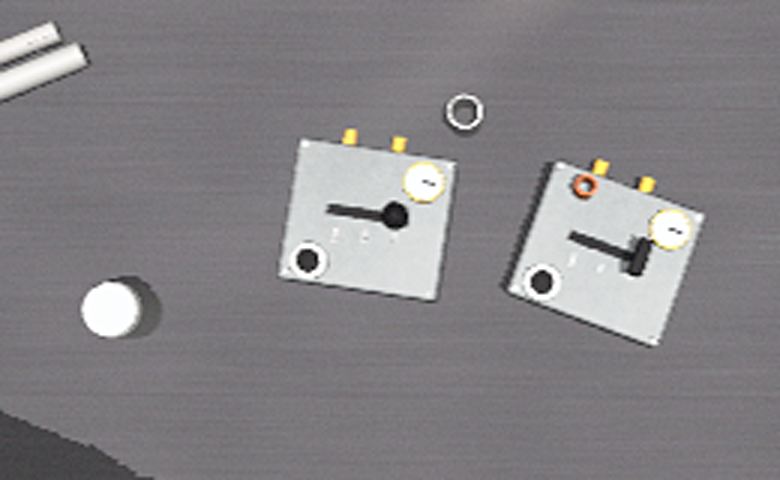

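View pics/s1.png

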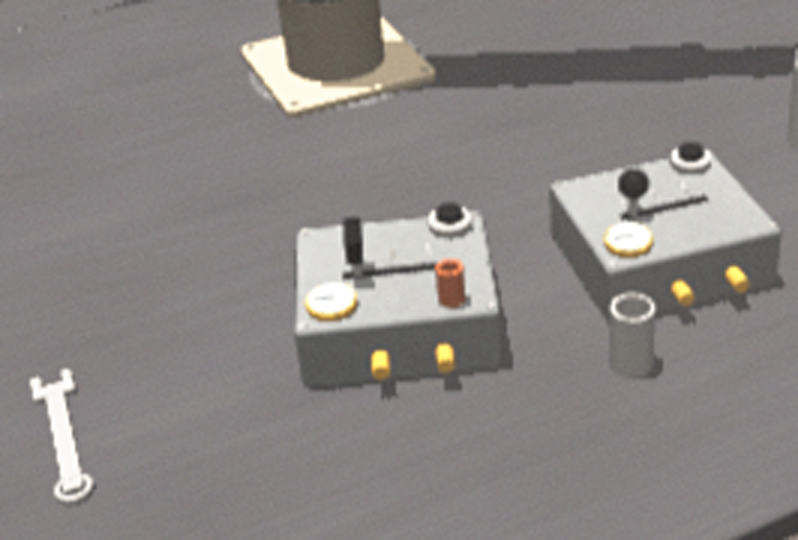

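```bash
cat > h.py <<'E'
import numpy as np
from cell import ctrl, viewer
from scipy.optimize import least_squares
from scipy.spatial.transform import Rotation as Ro
def proj(c,X):
    p=(c["R"]@np.atleast_2d(X).T).T+c["t"]; p=p@c["K"].T; return p[:,:2]/p[:,2:]
def box(p,L):
    L=np.atleast_2d(np.array(L,float)); c,s=np.cos(p[2]),np.sin(p[2])
    return np.c_[p[0]+c*L[:,0]-s*L[:,1],p[1]+s*L[:,0]+c*L[:,1],L[:,2]]
def fit(obs,p0):  # obs: list (caminfo, local pts, pixels)
    f=lambda p:np.concatenate([(proj(c,box(p*[100,100,1],L))-u).ravel() for c,L,u in obs])
    r=least_squares(f,np.array(p0)/[100,100,1],loss='soft_l1'); return r.x*[100,100,1],f(r.x).reshape(-1,2)
def to_tool(target,state):  # world TCP target -> shift in tool axes (units of 50 mm)
    R=Ro.from_euler('xyz',state["tool_rot"]).as_matrix()
    return R.T@(np.array(target)-state["eef_pos"])/50
E
python3 - <<'E'
from h import *
L=[[85,95,70],[85,-95,70],[-85,-95,70],[-85,95,70],[-60,60,92],[5,-35,124]]
t=np.array([[557,163],[703,215],[656,345],[510,292],[541,281],[640,257]])/3+[89.67,109.67]
Ls=[[85,-95,70],[85,95,70],[-85,-95,70],[-60,60,92],[5,-35,124]]
s=np.array([[300,330],[498,320],[300,232],[449,211],[353,222]])/3+[69.67,119.67]
ct,cs=viewer.camera_info("top"),viewer.camera_info("scene")
for o in ([(ct,L,t)],[(cs,Ls,s)],[(ct,L,t),(cs,Ls,s)]):
    p,r=fit(o,[500,-100,-.3]); print(p.round(3),r.round(1).tolist())
print(box(p,[[5,-35,124],[-60,60,92],[0,0,70]]).round(1))
print(to_tool([0,0,0],ctrl.read_state()), [np.round(viewer.camera_info("wrist")[k],2).tolist() for k in "Rt"])
E
```

```text
[ 5.53907e+02 -1.42066e+02 -3.50000e-01] [[-0.6, -1.5], [0.8, -0.3], [0.2, 1.2], [-1.5, 0.1], [0.2, 0.3], [0.2, -0.1]]
[ 5.53582e+02 -1.39260e+02 -3.76000e-01] [[-2.4, 0.8], [0.6, -2.2], [-0.1, -1.4], [0.8, -0.1], [-0.0, 2.3]]
[ 5.54125e+02 -1.40722e+02 -3.57000e-01] [[-0.7, -1.7], [0.5, -0.1], [-0.3, 1.3], [-1.9, -0.2], [-0.2, 0.1], [-0.2, -0.1], [-2.3, 1.4], [0.7, -2.3], [-1.1, -0.8], [0.1, -0.1], [-0.4, 2.7]]
[[ 546.6 -175.3  124. ]
 [ 518.9  -63.5   92. ]
 [ 554.1 -140.7   70. ]]
[-1.30002379e+01  8.23250107e-04  4.62632883e+00] [[[0.42, 0.91, 0.0], [0.86, -0.4, 0.31], [0.28, -0.13, -0.95]], [-650.57, -40.11, 379.81]]
```

```bash
python3 - <<'E'
from h import *
s=ctrl.read_state(); tgt=box([554.1,-140.7,-.355],[5,-80,200])[0]; d=tgt-s["eef_pos"]; y0=s["tool_rot"][2]; n=20; dy=(-.355-y0)/n
print(tgt, d)
for k in range(n):
    v=Ro.from_euler('xyz',[np.pi,0,y0+dy*k]).as_matrix().T@d/n/50
    print(k,v.round(2).tolist(), round(-np.degrees(dy)/6,3))
E
```

```text
[ 530.98100323 -217.44967093  200.        ] [ 257.23123636 -807.0038493   -31.32163612]
0 [-0.62, 0.57, 0.03] 0.712
1 [-0.58, 0.62, 0.03] 0.712
2 [-0.53, 0.66, 0.03] 0.712
3 [-0.48, 0.7, 0.03] 0.712
4 [-0.43, 0.73, 0.03] 0.712
5 [-0.37, 0.76, 0.03] 0.712
6 [-0.31, 0.79, 0.03] 0.712
7 [-0.25, 0.81, 0.03] 0.712
8 [-0.19, 0.82, 0.03] 0.712
9 [-0.13, 0.84, 0.03] 0.712
10 [-0.07, 0.84, 0.03] 0.712
11 [-0.01, 0.85, 0.03] 0.712
12 [0.06, 0.85, 0.03] 0.712
13 [0.12, 0.84, 0.03] 0.712
14 [0.18, 0.83, 0.03] 0.712
15 [0.24, 0.81, 0.03] 0.712
16 [0.3, 0.79, 0.03] 0.712
17 [0.36, 0.77, 0.03] 0.712
18 [0.42, 0.74, 0.03] 0.712
19 [0.47, 0.7, 0.03] 0.712
```

Call:
{"name": "apply_moves", "arguments": {"series": [[[-0.62,0.57,0.03,0,0,0.71],[-0.58,0.62,0.03,0,0,0.71],[-0.53,0.66,0.03,0,0,0.71],[-0.48,0.7,0.03,0,0,0.71],[-0.43,0.73,0.03,0,0,0.71]]], "claw": -1}}

```text
clock: 1.52
eef_pos: [338.7, 386.7, 224.0]
tool_rot: [-3.142, -0.001, 0.762]
force: [-0.2, 0.4, -0.1]
width: 0.1
```

Call:
{"name": "apply_moves", "arguments": {"series": [[[-0.37,0.76,0.03,0,0,0.71],[-0.31,0.79,0.03,0,0,0.71],[-0.25,0.81,0.03,0,0,0.71],[-0.19,0.82,0.03,0,0,0.71],[-0.13,0.84,0.03,0,0,0.71]]]}}

```text
clock: 2.15
eef_pos: [404.2, 185.5, 216.6]
tool_rot: [-3.141, -0.001, 0.39]
force: [0.4, -0.2, -0.5]
width: -0.4
```

Call:
{"name": "apply_moves", "arguments": {"series": [[[-0.07,0.84,0.03,0,0,0.71],[-0.01,0.85,0.03,0,0,0.71],[0.06,0.85,0.03,0,0,0.71],[0.12,0.84,0.03,0,0,0.71],[0.18,0.83,0.03,0,0,0.71]]]}}

```text
clock: 2.78
eef_pos: [468.9, -16.7, 209.0]
tool_rot: [-3.141, -0.001, 0.018]
force: [0.1, -0.4, -0.1]
width: -0.3
```

Call:
{"name": "apply_moves", "arguments": {"series": [[[0.24,0.81,0.03,0,0,0.71],[0.3,0.79,0.03,0,0,0.71],[0.36,0.77,0.03,0,0,0.71],[0.42,0.74,0.03,0,0,0.71],[0.47,0.7,0.03,0,0,0.71]]]}}

```text
clock: 3.4
eef_pos: [533.7, -218.2, 201.4]
tool_rot: [-3.141, -0.0, -0.353]
force: [0.2, -0.2, 0.3]
width: -0.1
```

```bash
python3 - <<'E'
from h import *
import cv2
print(ctrl.read_state()["eef_pos"],ctrl.read_state()["tool_rot"])
c=viewer.camera_info("wrist"); np.savez("w1.npz",**c); im=viewer.get_image("wrist")
cv2.imwrite("pics/w1.png",im)
L=[[85,95,70],[85,-95,70],[-85,-95,70],[-85,95,70],[-60,60,92],[5,-35,124],[52,-60,80]]
print(proj(c,box([554.1,-140.7,-.355],L)).round().tolist())
E
```

```text
[ 533.69265823 -218.2147097   201.36779226] [-3.14126516e+00 -4.08430472e-04 -3.53245899e-01]
[[359.0, -43.0], [337.0, 195.0], [158.0, 195.0], [133.0, -43.0], [162.0, 2.0], [252.0, 141.0], [306.0, 161.0]]
```

View pics/w1.png

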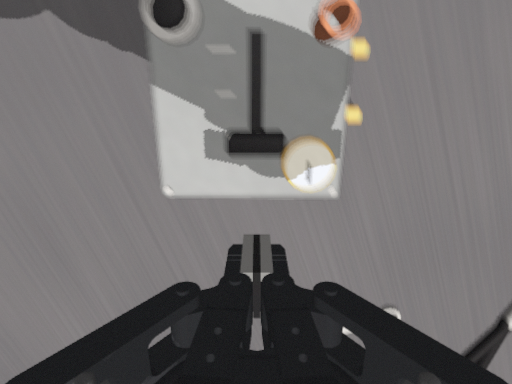

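```bash
python3 - <<'E'
from h import *
c=dict(np.load("w1.npz"))
Lw=[[85,-95,70],[-85,-95,70],[-60,60,92],[5,-35,124],[52,-60,80]]
w=np.array([[340,197],[161,196],[168,11],[256.5,143],[309,164]])
L=[[85,95,70],[85,-95,70],[-85,-95,70],[-85,95,70],[-60,60,92],[5,-35,124]]
t=np.array([[557,163],[703,215],[656,345],[510,292],[541,281],[640,257]])/3+[89.67,109.67]
ct=viewer.camera_info("top")
for o in ([(c,Lw,w)],[(c,Lw,w),(ct,L,t)]):
    p,r=fit(o,[554,-141,-.355]); print(p.round(3),r.round(1).tolist())
s=ctrl.read_state()
p,_=fit([(c,Lw,w)],[554,-141,-.355])
for q in ([5,-82,180],[5,-82,104],[5,-54,104],[-60,60,92]): b=box(p,[q])[0]; print(q,b.round(1),to_tool(b,s).round(3))
E
```

```text
[ 5.56439e+02 -1.43709e+02 -3.60000e-01] [[0.1, 0.6], [0.1, 0.5], [-0.6, -6.2], [-0.0, 0.8], [0.4, -0.2]]
[ 5.56174e+02 -1.43624e+02 -3.58000e-01] [[0.1, 0.3], [0.1, 0.8], [-1.1, -5.9], [-0.3, 0.8], [0.3, -0.3], [0.1, -2.2], [1.3, -0.7], [0.4, 0.7], [-1.1, -0.8], [0.6, -0.5], [0.7, -0.7]]
[5, -82, 180] [ 532.2 -222.2  180. ] [-0.074 -0.048  0.434]
[5, -82, 104] [ 532.2 -222.2  104. ] [-0.082 -0.057  1.954]
[5, -54, 104] [ 542.1 -196.   104. ] [-0.083 -0.617  1.951]
[-60, 60, 92] [521.5 -66.4  92. ] [-1.385 -2.897  2.171]
```

Call:
{"name": "apply_moves", "arguments": {"series": [[[-0.08,-0.06,0.3,0,0,0.07],[0,0,0.45,0,0,0],[0,0,0.5,0,0,0],[0,0,0.45,0,0,0],[0,0,0.25,0,0,0]]]}}

```text
clock: 4.08
eef_pos: [530.1, -212.3, 102.8]
tool_rot: [-3.141, 0.001, -0.358]
force: [-0.6, 0.4, -0.8]
width: -0.4
```

```bash
python3 - <<'E'
from h import *
import cv2
s=ctrl.read_state();print(s["eef_pos"],s["tool_rot"],s["force"])
for q in ([5,-54,104],[5,8,104]): b=box([556.3,-143.7,-.359],[q])[0]; print(q,to_tool(b,s).round(3))
c=viewer.camera_info("wrist"); cv2.imwrite("pics/w2.png",viewer.get_image("wrist"))
print(proj(c,box([556.3,-143.7,-.359],[[5,-43,124],[5,-43,96],[-17,-43,124]])).round())
E
```

```text
[ 530.06971636 -212.3131543   102.79613177] [-3.14142298e+00  1.24156651e-03 -3.57963629e-01] [-0.63167232  0.3719737  -0.84415576]
[5, -54, 104] [ 0.109 -0.389 -0.024]
[5, 8, 104] [ 0.111 -1.629 -0.024]
[[269. 212.]
 [267. 191.]
 [217. 212.]]
```

View pics/w2.png

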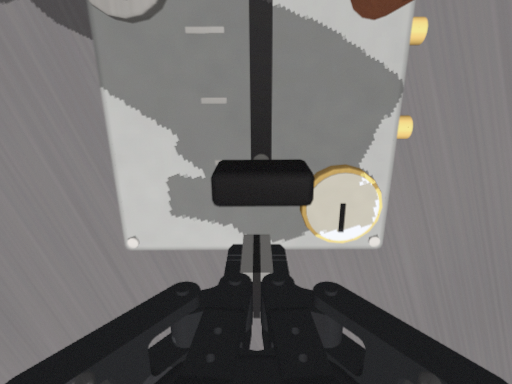

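Call:
{"name": "apply_moves", "arguments": {"series": [[[0.06,-0.2,-0.02,0,0,0],[0,-0.2,0,0,0,0],[0,-0.15,0,0,0,0],[0,-0.15,0,0,0,0],[0,-0.15,0,0,0,0]]]}}

```text
clock: 4.75
eef_pos: [548.3, -176.4, 105.8]
tool_rot: [3.138, -0.003, -0.36]
force: [0.6, -2.3, 1.9]
width: 0.3
```

Call:
{"name": "apply_moves", "arguments": {"series": [[[0,-0.15,0,0,0,0],[0,-0.15,0,0,0,0],[0,-0.15,0,0,0,0],[0,-0.15,0,0,0,0],[0,0,0,0,0,0]]]}}

```text
clock: 5.38
eef_pos: [558.5, -145.7, 104.8]
tool_rot: [3.141, 0.0, -0.358]
force: [-2.0, -0.8, 1.7]
width: 0.0
```

```bash
python3 - <<'E'
from h import *
import cv2
s=ctrl.read_state();print(s["eef_pos"],s["tool_rot"],s["force"])
for q in ([5,8,104],): b=box([556.3,-143.7,-.359],[q])[0]; print(q,to_tool(b,s).round(3))
cv2.imwrite("pics/w3.png",viewer.get_image("wrist"))
E
```

```text
[ 558.5173398  -145.67163714  104.83964368] [ 3.14132585e+00  3.69622345e-04 -3.58125095e-01] [-2.01496601 -0.76911181  1.69149442]
[5, 8, 104] [ 0.045 -0.181  0.017]
```

View pics/w3.png

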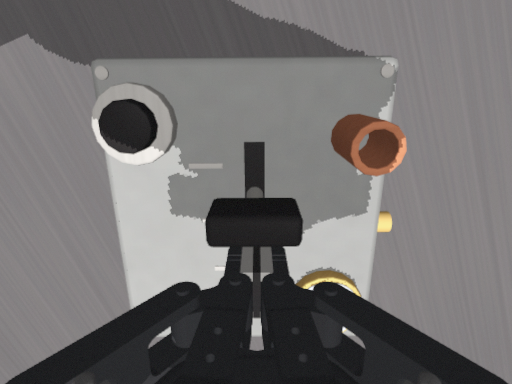

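Call:
{"name": "apply_moves", "arguments": {"series": [[[0,-0.08,0,0,0,0],[0,-0.08,0,0,0,0],[0,-0.06,0,0,0,0],[0,0,0,0,0,0],[0,0,0,0,0,0]]]}}

```text
clock: 6.05
eef_pos: [562.5, -135.6, 104.8]
tool_rot: [3.142, 0.0, -0.358]
force: [-0.5, 0.1, -0.1]
width: -0.0
```

```bash
python3 - <<'E'
from h import *
import cv2
s=ctrl.read_state();print(s["eef_pos"],s["force"])
c=viewer.camera_info("wrist"); cv2.imwrite("pics/w4.png",viewer.get_image("wrist")); np.savez("w4.npz",**c)
p=[556.3,-143.7,-.359]
print(to_tool(box(p,[5,8,104])[0],s).round(3))
for t in (35,55,70): print(t,proj(c,box(p,[[-17,-43+t,124],[27,-43+t,124],[-17,-27+t,124]])).round().tolist())
E
```

```text
[ 562.51517916 -135.64670282  104.77917012] [-0.52878744  0.13797141 -0.09297546]
[0.04  0.034 0.016]
35 [[215.0, 303.0], [306.0, 303.0], [213.0, 274.0]]
55 [[213.0, 267.0], [308.0, 267.0], [211.0, 235.0]]
70 [[212.0, 237.0], [310.0, 237.0], [210.0, 204.0]]
```

View pics/w4.png

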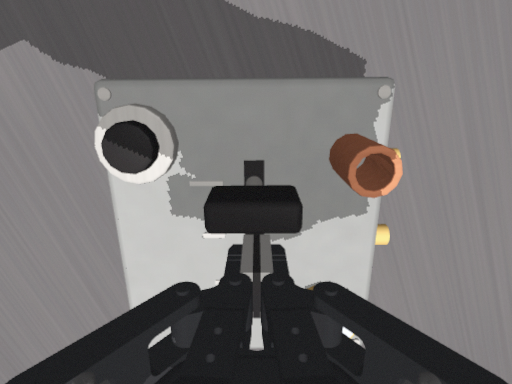

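Call:
{"name": "apply_moves", "arguments": {"series": [[[0,-0.04,0,0,0,0],[0,-0.04,0,0,0,0],[0,-0.03,0,0,0,0],[0,-0.02,0,0,0,0],[0,0,0,0,0,0]]]}}

```text
clock: 6.72
eef_pos: [564.8, -129.4, 104.8]
tool_rot: [3.142, 0.0, -0.358]
force: [-0.1, -0.1, 0.5]
width: 0.0
```

Call:
{"name": "apply_moves", "arguments": {"series": [[[0,0.2,0,0,0,0],[0,0.1,-0.3,0,0,0],[-0.1,0,-0.5,0,0,0],[-0.6,-0.4,-0.3,0,0,0],[-0.3,0,0,0,0,0]]]}}

```text
clock: 7.35
eef_pos: [519.8, -106.1, 161.8]
tool_rot: [-3.14, -0.002, -0.357]
force: [0.2, -0.3, 0.6]
width: -0.1
```

```bash
python3 - <<'E'
from h import *
import cv2
c4=dict(np.load("w4.npz"))
p,r=fit([(c4,[[85,95,70],[-85,95,70],[-60,60,92],[5,35,124]],np.array([[393,79],[96,81],[130,147],[253,216]]))],[556,-143,-.359]); print(p.round(3),r.round(1).tolist())
c=viewer.camera_info("wrist"); s=ctrl.read_state(); cv2.imwrite("pics/w5.png",viewer.get_image("wrist")); np.savez("w5.npz",**c)
print(s["eef_pos"],s["tool_rot"])
for q in (p,[556.3,-143.7,-.359]):
    b=box(q,[-60,60,100])[0]; print(b,to_tool(b,s).round(3), proj(c,box(q,[[-60,60,92],[5,35,124],[-85,95,70]])).round().tolist())
E
```

```text
[ 5.53741e+02 -1.41726e+02 -3.65000e-01] [[9.0, -0.4], [-6.1, -4.5], [-2.2, 1.0], [1.2, 3.0]]
[ 519.8276608  -106.13193409  161.79450642] [-3.13970593e+00 -2.04763260e-03 -3.57043498e-01]
[519.14162233 -64.24811881 100.        ] [-0.308 -0.778  1.237] [[234.0, 151.0], [335.0, 201.0], [201.0, 98.0]]
[521.20537183 -66.44479258 100.        ] [-0.254 -0.751  1.237] [[238.0, 153.0], [339.0, 202.0], [205.0, 100.0]]
```

View pics/w5.png

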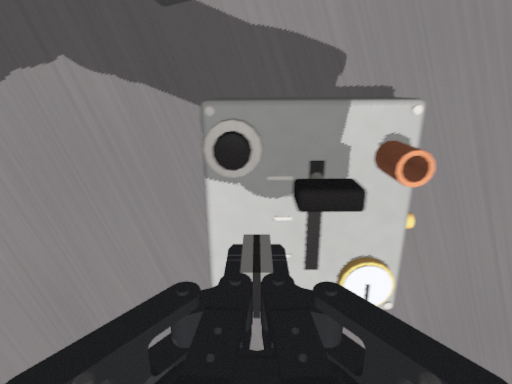

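Call:
{"name": "apply_moves", "arguments": {"series": [[[-0.16,-0.4,0,0,0,0],[-0.16,-0.36,0.1,0,0,0],[0,0,0.5,0,0,0],[0,0,0.4,0,0,0],[0,0,0,0,0,0]]]}}

```text
clock: 8.02
eef_pos: [517.1, -65.8, 108.6]
tool_rot: [3.141, 0.003, -0.358]
force: [0.7, -0.4, 0.3]
width: -0.0
```

```bash
python3 - <<'E'
from h import *
import cv2
c=viewer.camera_info("wrist"); s=ctrl.read_state(); im=viewer.get_image("wrist"); cv2.imwrite("pics/w6.png",im)
print(s["eef_pos"],s["tool_rot"],s["force"])
p=[553.7,-141.7,-.362]
b=box(p,[-60,60,86])[0]; print(b,to_tool(b,s).round(3), proj(c,box(p,[[-60,60,92],[-60,71,92]])).round().tolist())
E
```

```text
[517.07952658 -65.82902876 108.61820172] [ 3.14071992e+00  3.01172528e-03 -3.58322679e-01] [ 0.71465306 -0.41632733  0.34289936]
[518.83729503 -64.3398565   86.        ] [ 0.024 -0.041  0.452] [[258.0, 232.0], [258.0, 215.0]]
```

View pics/w6.png

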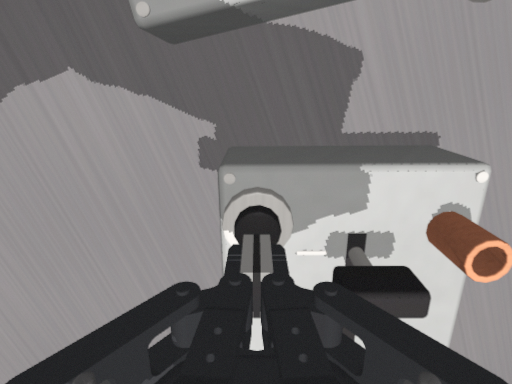

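Call:
{"name": "apply_moves", "arguments": {"series": [[[0,-0.06,0.2,0,0,0],[0,0,0.12,0,0,0],[0,0,0.08,0,0,0],[0,0,0.05,0,0,0],[0,0,0,0,0,0]]]}}

```text
clock: 8.7
eef_pos: [519.2, -63.0, 87.4]
tool_rot: [-3.141, 0.0, -0.358]
force: [-0.7, 2.3, 4.1]
width: -0.1
```

Call:
{"name": "apply_moves", "arguments": {"series": [[[0,0,0.02,0,0,0],[0,0,0.02,0,0,0],[0,0,0.02,0,0,0],[0,0,0,0,0,0],[0,0,0,0,0,0]]]}}

```text
clock: 9.32
eef_pos: [519.3, -63.0, 85.8]
tool_rot: [-3.14, -0.0, -0.358]
force: [-3.0, 2.2, 17.6]
width: 0.1
```

Call:
{"name": "apply_moves", "arguments": {"series": [[[0,0,-0.2,0,0,0],[0,0,-0.5,0,0,0],[0,0,-0.8,0,0,0],[0,0,-0.8,0,0,0],[0,0.6,-0.3,0,0,0]]]}}

```text
clock: 9.95
eef_pos: [510.4, -90.4, 216.2]
tool_rot: [-3.14, -0.004, -0.354]
force: [0.3, -0.7, -0.7]
width: 0.4
```

Call:
{"name": "apply_moves", "arguments": {"series": [[[0,0.6,0,0,0,0],[0,0.4,0,0,0,0],[0,0,0,0,0,0],[0,0,0,0,0,0],[0,0,0,0,0,0]]]}}

```text
clock: 10.58
eef_pos: [491.4, -137.1, 214.0]
tool_rot: [-3.141, 0.0, -0.357]
force: [0.1, 1.4, -0.3]
width: 0.4
```

```bash
python3 - <<'E'
from h import *
import cv2
s=ctrl.read_state(); print(s["eef_pos"],s["force"]); cv2.imwrite("pics/w7.png",viewer.get_image("wrist"))
E
```

```text
[ 491.41922924 -137.08437984  214.03971421] [ 0.06284001  1.38654204 -0.34748193]
```

View pics/w7.png

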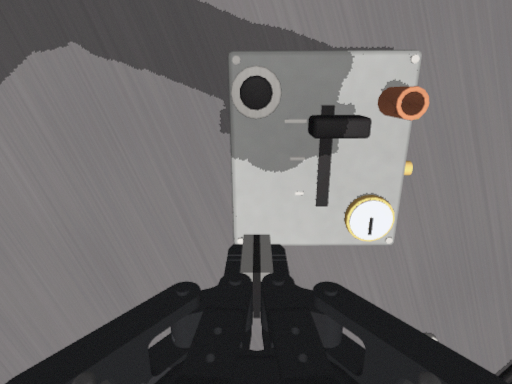

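The lever head (340,126) is in line with the longest mark (296,121), at the full end of the slot. The button (256,92) is free of the fingers, and the cup (405,102) still stands where it was. I'm handing in.

```bash
python3 -c "
from cell import ctrl
print(ctrl.finish_job())"
```

```text
the job is handed in; nothing more can be done
None
```

I pushed the bar-headed lever to its second stop with the shut fingertips, then pressed that box's button down and let go. The job was handed in at about 10.6 s, and no verdict is reported.

- **Lever:** it snapped away from the fingertips near the end. A follow-up nudge to about where the head should be at full travel met no force. The last wrist picture shows the head level with the longest mark, at the full end of the slot.
- **Button:** the force rose from 4 N at 87.4 mm to about 18 N at 85.8 mm, against a nominal fully-down height of 86 mm, so I took it as fully pressed. I did not measure that it sprang back, but the arm was well clear and read about 1 N, which is noise.
- **Loose things:** the cup looks untouched in the last picture. I did not take a final overview, so the can, the shell, the wrench and the ball-lever box were not checked again. No move went near them below 200 mm.
- **Disagreement:** the box position from the overhead camera and from the wrist camera differed by about 3 mm. I corrected for this from the close-up pictures.

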